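# Open the short filter housing

## Robot

A 6-joint arm with a two-finger parallel gripper is mounted at the origin on a cart in front of the work surface, level with it; the furniture and walls round the work are solid. World frame = base frame: x ahead of the robot, y to its left, z up, the work surface at z = 0. Lengths are in m, angles in degrees, forces in N, time in s.
With the tool pointing down it reaches from about 0.3 to 0.75 m from the base axis. Payload 8.5 kg.
Tool frame: the origin (TCP) lies between the finger pads; the fingertips stand 17 mm ahead of it and the grasp point (between the pads) lies 2 mm behind it; z points along the fingers, y is the direction in which the jaws open and shut (so a half turn about z gives the same grasp; the last joint's range is limited). The gripper opens to 85 mm and grips with 20 to 120 N. Pads are 22 mm wide; open, the fingers measure 114 mm over their backs; the gripper's body (76 mm by 85 mm) begins 54 mm behind the grasp point. The pads swing forward as they close: fully open they stand 13 mm farther back than shut.
Start: joints at [-77.424, 21.807, 74.336, -0, 83.858, -12.336], TCP at [0.232, -0.499, 0.248] pointing down, gripper open.
Joint ranges: [-178.18, 178.18], [-50.72, 133.34], [12.68, 142.11], [-81.47, 261.47], [9.98, 163.14], [-165.26, 165.26]. Speed limits (degrees/s): [136.94, 136.94, 180, 180, 180, 180].

## Interface

Orientations are given as a 3x3 rotation matrix whose columns are the frame's x, y, z axes.
In Python, from rig import readout, eyes, env gives the robot as it stands.
- The arm moves only by the tool arm_command, never from a script. Its argument "rows" is text: rows parted by semicolons, each of 7 numbers parted by spaces: the closure, from 0 (fully open) to 1 (shut), then the shift along the tool's x, y, z in mm, then the turn, a rotation vector about the tool's x, y, z in degrees. In form: grip dx dy dz rx ry rz; .... A call has 1 to 5 rows; each row shifts and turns the commanded pose from where the row before left it, along the tool's axes as they then stand; what a row does not reach is not made up. A row lasts 1/12 s, in which the tool goes at most 41.7 mm and 7.16 degrees, less where a joint would pass 70% of its speed; a pose out of reach is approached as far as the arm can. A call with a gripper value outside its range is refused whole. The fingers move at their own pace and stop on an object; "squeeze" is the grip in N (left out, the last holds). Time passes only in rows, so rows that do not move let the fingers close. It gives the time, the measured TCP pose, the force and the opening at its end, in the units of the state.
- readout.observe(): the state, without advancing time (a new reading comes with each control period).
- eyes.get_image(name): name is "scene" or "top" or "wrist"; returns the picture (480x640x3 uint8, red, green, blue); there is no depth.
- eyes.camera_model(name): a dict with "mtx" (3x3 intrinsics, pixels), "view" (4x4, takes a point from world to camera coordinates). Camera axes: x right, y up, looking along -z (the intrinsics and any distortion apply to the point x, -y, -z); pixel columns grow to the right and rows downward; lengths in m; the calibration is good to about 2 mm. A picture is of the moment at which its call begins: read the wrist's pose just before it. camera_model takes no time and is no camera call; for the wrist camera it gives the pose at the moment of the call.
- env.close_job(): hands the job in, once; it reports no verdict.
The state is a dict: "time_s": time; "q": joint angles; "qvel": joint speeds; "joint_efforts": joint torques, N m; "position": TCP position; "tool_rot": TCP orientation; "ft_force": force on the tool from outside, world axes, zero at the start; "wrist_torque": the same for the moment, N m; "grip_width": finger opening in m.
Only numpy, scipy, OpenCV 4.12 (cv2) and the standard library are available. Lean on these libraries where they do the work, as an engineer would, in place of code of your own. Each camera call takes 0.05 s, during which the arm holds its last target. There are 200 camera calls.

## Task

The filter in the shorter of the two water filter housings is due for a change: open that housing. Unscrew its cap without forcing it, keep hold of it as it comes off the thread, and set it down gently, skirt down and upright, inside the steel drip tray; leave everything else where it is.

Things in the scene. Friction and masses are not known exactly. Their poses are not given: they have to be found in the camera images.
- cap_center (a point): Centre (half-way up, on the axis) of the white ribbed screw cap on the short housing: a round cup, 48 mm in diameter (49 over its fine ribs), 38 mm high, open below, about 60 g. z points out of its closed top; a 3 mm raised bar on the top runs along its x. It may be gripped by the sides from above at any yaw.
- filter_cap: The same cap; origin at the centre of its lower edge. Ordinary right-hand thread: turned anticlockwise seen from above it rises 18 mm a turn and comes free after about 1.15 turns (21 mm of rise) from the closed start. It must be let rise as it turns; axial play 1.5 mm. Once free it still sits over the top 10 mm of the neck and lifts straight off.
- short_shoulder (a point): Centre of the flat shoulder on the short filter housing, 85 mm above the worktop; z up, along the thread axis. The threaded neck above it is 37 mm in diameter and 31 mm high, at the start hidden in the cap, whose lower edge is 1 mm and whose top 39 mm above the shoulder.
- short_housing: The short filter housing, fixed to the worktop; origin at the centre of its underside. Foot 86 mm in diameter, clear bowl 60 mm, grey head 68 mm, two hose stubs along its own +y and -y reaching 58 mm from the axis, 14 mm below the shoulder.
- tall_housing: The tall filter housing, fixed; origin at the centre of its underside. Like the short one, but its shoulder is 125 mm and its cap's top 164 mm above the worktop. Not to be touched.
- tray_floor (a point): Centre of the inner floor, 3 mm above the worktop, of the square steel drip tray, 130 x 130 mm outside, 124 x 124 mm inside, walls 12 mm high above the worktop and 3 mm thick; x and y along its sides. It is fixed.
- bottle_ethanol: White plastic bottle with an orange cap, 56 mm in diameter and 128 mm high, standing behind the work; origin at the centre of its underside. Bystander.
- timer: Small white bench timer, 67 x 63 x 19 mm, lying behind the work; origin at the centre of its underside. Bystander.
- drip_tray: The steel drip tray itself; origin at the centre of its underside, axes as above.
Things that resemble listed ones, but are neither listed nor needed, are in the scene too. What is meant by the filter_cap is not brown or turquoise, and is the smaller of those in its own colour.

How it is judged (in metres and radians):
On the way:
1. the cap is unscrewed: it has risen off its thread, held in the gripper and clear above the neck (z of cap_center in the frame of short_shoulder above 0.054 m and contact force between the fingers and filter_cap above 0.5 N), for 0.1 s.
At the end, for the whole second after the job is handed in: The cap stands upright (within 0.1 rad), skirt down, flat on the floor of the drip tray, its centre within 37 mm of the tray's centre along each side (so wholly inside the walls), at rest (x of cap_center in the frame of tray_floor between -0.037 and 0.037 m and y of cap_center in the frame of tray_floor between -0.037 and 0.037 m and z of cap_center in the frame of tray_floor between 0.015 and 0.023 m and angle between cap_center's own z axis and vertical below 0.1 rad and linear speed of filter_cap below 0.02 m/s); the robot touches nothing.
It fails at once if the cap is forced: it presses on the housing with more than 80 N (contact force between filter_cap and short_housing above 80 N).
It fails at once if the cap is banged into the tray, with more than 150 N (contact force between filter_cap and drip_tray above 150 N).
It fails at once if the cap is dropped: let go of away from the neck, more than 20 mm above the tray floor (contact force between the fingers and filter_cap below 0.01 N and horizontal distance between cap_center and short_shoulder above 0.03 m and z of cap_center in the frame of tray_floor above 0.039 m).
It fails at once if the tall housing is knocked (contact force between the arm and tall_housing above 15 N).
It fails at once if a bystander is moved by more than 30 mm (distance of any of bottle_ethanol, timer from where it was at the start of the episode above 0.03 m).
It also fails if it takes over 70 s, if anything falls off the work surface, if the arm or the gripper's body presses on something with over 40 N, if the wrist force passes 120 N, or if a joint passes its speed limit or range.

## Working session

There is one attempt and no reset: what is moved stays moved. The work goes in short steps, Python scripts to look and compute and a tool call to move; the robot and the scene stay as the last step left them, time stands still between calls to the robot, and variables do not carry over. Pictures are saved under pics/ and viewed, about 8 in all and at most 12, crops included, and the job is handed in when it is done.

Besides the shell and the picture viewer there is one more tool, called after "Call:" in YAML: its name, and indented under it one key for each argument. arm_command: Moves the arm, as the interface text tells. Its arguments: {"type":"object","properties":{"rows":{"type":"string"},"squeeze":{"type":"number"}},"required":["rows"]}

```bash
ls; mkdir -p pics; python3 - <<'E'
from rig import readout, eyes, env
import cv2,numpy as np
s=readout.observe();print(s)
for n in("scene","top"):
    im=eyes.get_image(n);cv2.imwrite(f"pics/{n}0.png",im[:,:,::-1]);m=eyes.camera_model(n);print(n,{k:np.round(v,4).tolist() if hasattr(v,'shape') else v for k,v in m.items()})
E
```

```text
pics
{'time_s': 0.0, 'q': array([-7.74217153e+01,  2.18422177e+01,  7.43849234e+01,  1.56121175e-03,
        8.38566114e+01, -1.23367426e+01]), 'qvel': array([ 0.07380862, -0.0117293 ,  0.03491736, -0.11258343, -0.00713188,
        0.13320912]), 'joint_efforts': array([-7.93798536e-04, -4.48464954e+01, -2.31281054e+01, -1.49680013e-04,
        4.75980036e-03,  6.42844540e-06]), 'position': array([ 0.23163825, -0.49855627,  0.24769925]), 'tool_rot': array([[ 9.06934842e-01,  4.21270825e-01, -2.91889751e-04],
       [ 4.21270790e-01, -9.06933773e-01,  1.43257205e-03],
       [ 3.38776138e-04, -1.42221414e-03, -9.99998931e-01]]), 'ft_force': array([ 0.01726448, -0.24563802,  0.67697143]), 'wrist_torque': array([-0.01418707,  0.01461751, -0.03147656]), 'grip_width': 0.08568608350597187}
scene {'mtx': [[510.3184, 0.0, 321.8023], [0.0, 510.3184, 236.8651], [0.0, 0.0, 1.0]], 'view': [[0.474, -0.8805, -0.0084, -0.2112], [0.4679, 0.2438, 0.8495, -0.3724], [-0.7459, -0.4066, 0.5276, -1.1645], [0.0, 0.0, 0.0, 1.0]]}
top {'mtx': [[442.3699, 0.0, 316.2423], [0.0, 442.3699, 242.8874], [0.0, 0.0, 1.0]], 'view': [[-0.017, -0.9998, -0.0106, 0.076], [0.9935, -0.0181, 0.1121, -0.5677], [-0.1123, -0.0086, 0.9936, -1.0745], [0.0, 0.0, 0.0, 1.0]]}
```

View pics/scene0.png

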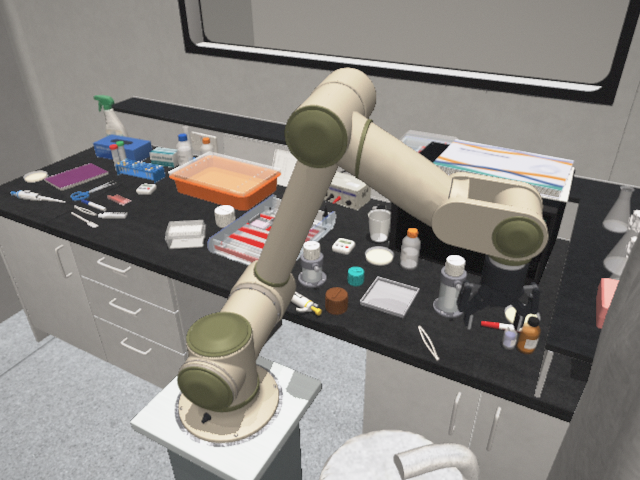

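View pics/top0.png

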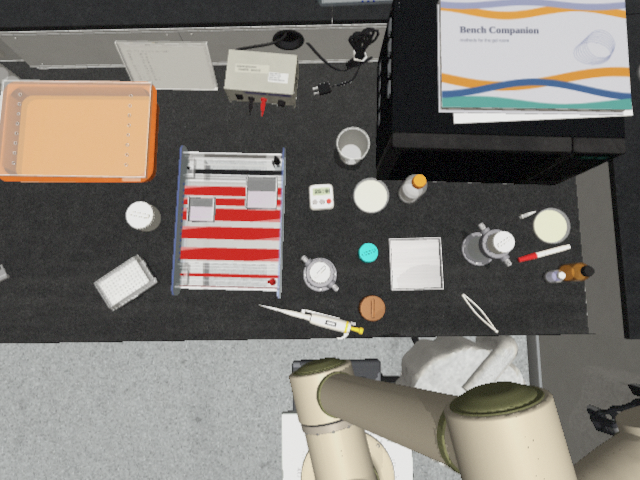

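The top view shows the short housing's cap at about (320,272), the tall one at about (495,243) and the tray at about (416,263). In the scene view the short cap is at (312,249).

```bash
cat > h.py <<'E'
from rig import readout, eyes, env
import cv2,numpy as np
def ray(m,u,v,z):
    V=np.array(m["view"]);K=np.array(m["mtx"]);R=V[:3,:3];c=-R.T@V[:3,3]
    d=np.linalg.inv(K)@[u,v,1];d=R.T@(d*[1,-1,-1]);return c+d*(z-c[2])/d[2]
E
python3 - <<'E'
from h import *
m=eyes.camera_model("top");im=cv2.imread("pics/top0.png")
hsv=cv2.cvtColor(im,cv2.COLOR_BGR2HSV)
for n,(x0,y0,x1,y1),z,th in(("short",(295,250,345,298),.124,190),("tall",(475,225,520,265),.164,190),("tray",(380,228,452,300),.012,110)):
    c=im[y0:y1,x0:x1];M=((c.min(2)>th)*255).astype(np.uint8)
    cs,_=cv2.findContours(M,cv2.RETR_EXTERNAL,2);k=max(cs,key=cv2.contourArea)
    r=cv2.minAreaRect(k);e=cv2.minEnclosingCircle(k);u,v=np.array(r[0])+[x0,y0]
    print(n,cv2.contourArea(k),r,e,ray(m,u,v,z).round(4))
    if n=="tray":print([ray(m,*(p+[x0,y0]),z).round(3).tolist() for p in cv2.boxPoints(r)])
a=cv2.resize(im[235:315,290:370],None,fx=6,fy=6,interpolation=cv2.INTER_CUBIC)
s=cv2.imread("pics/scene0.png");b=cv2.resize(s[230:310,285:365],None,fx=4,fy=4,interpolation=2)
b=cv2.copyMakeBorder(b,0,160,0,0,0);cv2.imwrite("pics/crop.png",np.hstack([a,b]))
E
```

```text
short 333.5 ((24.750003814697266, 22.25), (21.21320343017578, 20.50609588623047), 45.0) ((24.780899047851562, 22.15168571472168), 10.993622779846191) [0.4912 0.0583 0.124 ]
tall 325.0 ((28.500003814697266, 16.5), (21.21320343017578, 19.798988342285156), 45.0) ((28.38888931274414, 16.38888931274414), 10.927751541137695) [ 0.5497 -0.3459  0.164 ]
tray 2705.5 ((35.66712951660156, 35.5123291015625), (52.96368408203125, 53.555870056152344), 87.87889862060547) ((35.5, 36.0), 37.1652717590332) [ 0.5142 -0.1844  0.012 ]
[[0.58, -0.117, 0.012], [0.583, -0.253, 0.012], [0.449, -0.251, 0.012], [0.446, -0.117, 0.012]]
```

View pics/crop.png

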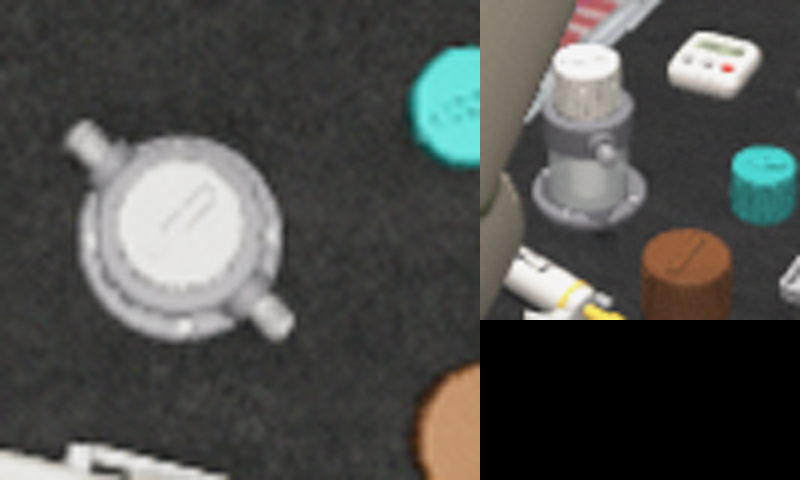

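Call:
arm_command:
  rows: "0 26 -22 0 0 0 0;0 26 -22 0 0 0 0;0 26 -22 0 0 0 0;0 26 -22 0 0 0 0;0 26 -22 0 0 0 0"
  squeeze: 60

```text
time_s: 0.52
position: [0.3035, -0.3426, 0.2481]
tool_rot: [[0.907, 0.421, -0.0], [0.421, -0.907, 0.001], [0.0, -0.001, -1.0]]
ft_force: [0.9, -1.0, 0.4]
grip_width: 0.085
```

Call:
arm_command:
  rows: "0 26 -22 0 0 0 0;0 26 -22 0 0 0 0;0 26 -22 0 0 0 0;0 26 -22 0 0 0 0;0 26 -22 0 0 0 0"

```text
time_s: 0.93
position: [0.375, -0.1881, 0.2482]
tool_rot: [[0.907, 0.421, -0.0], [0.421, -0.907, 0.0], [-0.0, -0.0, -1.0]]
ft_force: [0.6, 0.6, 0.9]
grip_width: 0.0853
```

Call:
arm_command:
  rows: "0 26 -22 0 0 0 0;0 26 -22 0 0 0 0;0 26 -22 0 0 0 0;0 26 -22 0 0 0 0;0 26 -22 0 0 0 0"

```text
time_s: 1.35
position: [0.4466, -0.0335, 0.2482]
tool_rot: [[0.907, 0.421, -0.0], [0.421, -0.907, 0.0], [-0.0, -0.0, -1.0]]
ft_force: [0.6, -0.4, 0.1]
grip_width: 0.0853
```

Call:
arm_command:
  rows: "0 26 -22 0 0 0 0;0 26 -22 0 0 0 0;0 26 -22 0 0 0 0;0 0 0 0 0 0 7;0 0 0 0 0 0 7"

```text
time_s: 1.77
position: [0.4895, 0.0592, 0.2477]
tool_rot: [[0.982, 0.187, -0.001], [0.187, -0.982, 0.0], [-0.001, -0.0, -1.0]]
ft_force: [0.8, -0.8, -0.1]
grip_width: 0.0854
```

Call:
arm_command:
  rows: "0 0 0 0 0 0 7;0 0 0 0 0 0 7;0 0 0 0 0 0 7;0 0 0 0 0 0 7;0 0 0 0 0 0 7"

```text
time_s: 2.18
position: [0.4892, 0.0575, 0.248]
tool_rot: [[0.91, -0.414, -0.001], [-0.414, -0.91, 0.0], [-0.001, 0.0, -1.0]]
ft_force: [-0.6, 0.7, -0.6]
grip_width: 0.0851
```

Call:
arm_command:
  rows: "0 0 0 0 0 0 7;0 0 0 0 0 0 7;0 0 0 0 0 0 7;0 0 0 0 0 0 7;0 0 0 0 0 0 0"

```text
time_s: 2.6
position: [0.4892, 0.0575, 0.248]
tool_rot: [[0.611, -0.792, -0.001], [-0.792, -0.611, 0.0], [-0.0, 0.001, -1.0]]
ft_force: [-1.1, 0.3, 0.3]
grip_width: 0.0853
```

```bash
python3 - <<'E'
from h import *
s=readout.observe();print(s['time_s'],s['q'].round(1),s['position'].round(4),s['tool_rot'].round(3),s['ft_force'].round(1))
m=eyes.camera_model("wrist");im=eyes.get_image("wrist");cv2.imwrite("pics/w1.png",im[:,:,::-1])
np.savez("w1.npz",view=m["view"],mtx=m["mtx"]);print(np.round(m["view"],3).tolist(),np.round(m["mtx"],1).tolist(),m.keys())
E
```

```text
2.6 [ -7.1  16.1  83.1  -0.   80.9 135.2] [0.4892 0.0575 0.248 ] [[ 0.611 -0.792 -0.001]
 [-0.792 -0.611  0.   ]
 [-0.     0.001 -1.   ]] [-1.1  0.3  0.3]
[[-0.793, -0.609, 0.0, 0.422], [0.587, -0.764, -0.267, -0.209], [0.163, -0.212, 0.964, -0.446], [0.0, 0.0, 0.0, 1.0]] [[358.0, 0.0, 316.8], [0.0, 358.0, 237.6], [0.0, 0.0, 1.0]] dict_keys(['mtx', 'view'])
```

View pics/w1.png

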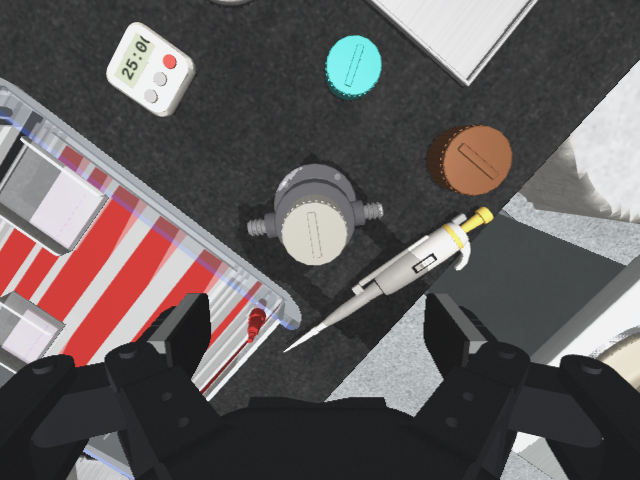

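```bash
python3 - <<'E'
from h import *
m=np.load("w1.npz");im=cv2.imread("pics/w1.png")
x0,y0,x1,y1=265,185,365,275
c=im[y0:y1,x0:x1];M=((c.min(2)>165)*255).astype(np.uint8)
M=cv2.morphologyEx(M,cv2.MORPH_CLOSE,np.ones((5,5)))
cs,_=cv2.findContours(M,0,2);k=max(cs,key=cv2.contourArea)
h=cv2.convexHull(k)+np.array([x0,y0])
P=np.array([ray(m,*p,.124)[:2] for p in h[:,0].astype(float)])*1000
print(cv2.fitEllipse(h.astype(np.float32)),cv2.minEnclosingCircle(P.astype(np.float32)),cv2.fitEllipse(P.astype(np.float32)))
E
```

```text
((313.8056945800781, 232.27847290039062), (64.58770751953125, 65.17094421386719), 101.33515930175781) ((491.7003479003906, 56.848785400390625), 24.118192672729492) ((491.72967529296875, 56.83771896362305), (46.917877197265625, 48.12428283691406), 39.041969299316406)
```

The cap is centred at (314,232) in the wrist view, which puts it at (0.4917, 0.0568). I'm centring over it, turning to the start of the stroke and descending.

Call:
arm_command:
  rows: "0 2.1 -1.6 0 0 0 0;0 0 0 30 0 0 7;0 0 0 30 0 0 7;0 0 0 30 0 0 7;0 0 0 20 0 0 0"
  squeeze: 30

```text
time_s: 3.07
position: [0.4911, 0.0569, 0.1359]
tool_rot: [[0.288, -0.958, -0.003], [-0.958, -0.288, 0.0], [-0.001, 0.002, -1.0]]
ft_force: [-0.2, -1.0, -0.4]
grip_width: 0.0857
```

Call:
arm_command:
  rows: "0 0 0 15 0 0 0;0 0 0 10 0 0 0;0 0 0 5 0 0 0;0 0 0 0 0 0 0;0 0 0 0 0 0 0"

```text
time_s: 3.48
position: [0.4922, 0.0567, 0.1087]
tool_rot: [[0.292, -0.956, 0.0], [-0.956, -0.292, -0.0], [0.0, -0.0, -1.0]]
ft_force: [-0.1, -0.6, 0.8]
grip_width: 0.0854
```

Call:
arm_command:
  rows: "0.25 0 0 0 0 0 0;0.3 0 0 0 0 0 0;0.33 0 0 0 0 0 0;0.36 0 0 0 0 0 0;0.38 0 0 0 0 0 0"

```text
time_s: 3.9
position: [0.4919, 0.0568, 0.1086]
tool_rot: [[0.291, -0.957, 0.0], [-0.957, -0.291, -0.0], [0.0, -0.0, -1.0]]
ft_force: [0.4, 1.2, 0.3]
grip_width: 0.0531
```

Closing onto the cap while watching the side force.

Call:
arm_command:
  rows: "0.42 0 0 0 0 0 0;0.46 0 0 0 0 0 0;0.5 0 0 0 0 0 0;0.6 0 0 0 0 0 0;0.6 0 0 0 0 0 0"

```text
time_s: 4.32
position: [0.4919, 0.0568, 0.1085]
tool_rot: [[0.291, -0.957, 0.0], [-0.957, -0.291, -0.0], [0.0, -0.0, -1.0]]
ft_force: [-1.6, -0.3, 2.8]
grip_width: 0.0474
```

Call:
arm_command:
  rows: "1 0 0 0 0 0 0;1 0 0 0 0 0 0;1 0 0 -0.2 0 0 -4;1 0 0 -0.3 0 0 -6;1 0 0 -0.3 0 0 -6"
  squeeze: 60

```text
time_s: 4.73
position: [0.4921, 0.0569, 0.1093]
tool_rot: [[0.547, -0.837, 0.001], [-0.837, -0.547, 0.0], [0.0, -0.001, -1.0]]
ft_force: [-0.3, 0.1, 4.6]
grip_width: 0.0472
```

```bash
python3 -c "
from h import *
s=readout.observe();print(s['q'].round(1),s['ft_force'].round(1),s['wrist_torque'].round(2),s['position'].round(4))"
```

```text
[ -7.1  25.3  94.9   0.   59.7 139.7] [-0.3  0.1  4.6] [ 0.04 -0.01 -0.03] [0.4921 0.0569 0.1093]
```

Call:
arm_command:
  rows: "1 0 0 -0.35 0 0 -7;1 0 0 -0.35 0 0 -7;1 0 0 -0.35 0 0 -7;1 0 0 -0.35 0 0 -7;1 0 0 -0.35 0 0 -7"

```text
time_s: 5.15
position: [0.4924, 0.057, 0.1111]
tool_rot: [[0.929, -0.371, 0.001], [-0.371, -0.929, 0.0], [0.001, -0.001, -1.0]]
ft_force: [1.7, 0.5, 3.6]
grip_width: 0.0468
```

Call:
arm_command:
  rows: "1 0 0 -0.35 0 0 -7;1 0 0 -0.35 0 0 -7;1 0 0 -0.35 0 0 -7;1 0 0 -0.35 0 0 -7;1 0 0 -0.35 0 0 -7"

```text
time_s: 5.57
position: [0.4927, 0.0574, 0.1129]
tool_rot: [[0.973, 0.229, 0.002], [0.229, -0.973, 0.002], [0.003, -0.001, -1.0]]
ft_force: [3.0, 4.9, 4.3]
grip_width: 0.0471
```

```bash
python3 - <<'E'
from h import *
s=readout.observe();print(s['q'].round(1),s['ft_force'].round(1),s['wrist_torque'].round(2),s['position'].round(4))
im=eyes.get_image("wrist")[:,:,::-1];cv2.imwrite("pics/w2.png",im)
E
```

```text
[-7.1 25.1 94.6  0.1 60.2 69.6] [3.  4.9 4.3] [ 1.04 -0.5  -0.09] [0.4927 0.0574 0.1129]
```

View pics/w2.png

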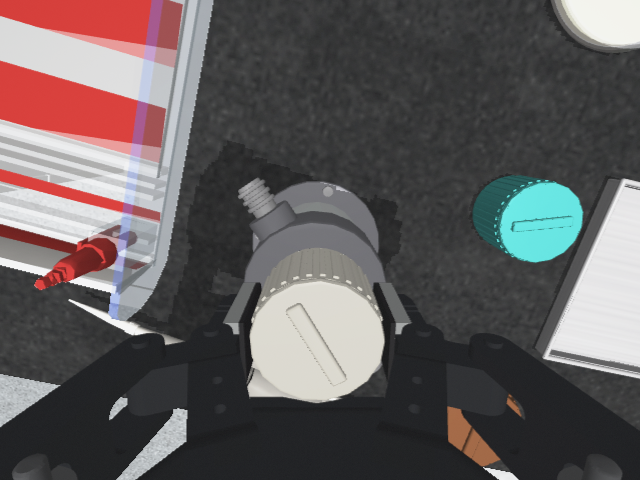

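The picture shows the bar running from (290,305) to (345,380). In world axes it has turned about 90°, so the cap follows the gripper. The forces are small, so I'm continuing.

Call:
arm_command:
  rows: "1 0 0 -0.35 0 0 -7;1 0 0 -0.35 0 0 -7;1 0 0 -0.35 0 0 -7;1 0 0 -0.35 0 0 -7;1 0 0 -0.35 0 0 -7"

```text
time_s: 6.03
position: [0.4924, 0.0582, 0.1146]
tool_rot: [[0.667, 0.745, 0.002], [0.745, -0.667, 0.003], [0.003, -0.001, -1.0]]
ft_force: [3.0, 9.8, 3.2]
grip_width: 0.0471
```

Call:
arm_command:
  rows: "1 0 0 -0.35 0 0 -7;1 0 0 -0.35 0 0 -7;1 0 0 -0.35 0 0 -7;1 0 0 -0.35 0 0 -7;1 0 0 -0.35 0 0 -7"

```text
time_s: 6.45
position: [0.4917, 0.0585, 0.1162]
tool_rot: [[0.119, 0.993, 0.0], [0.993, -0.119, 0.004], [0.003, -0.0, -1.0]]
ft_force: [-0.4, 9.5, 4.1]
grip_width: 0.0473
```

Call:
arm_command:
  rows: "1 0.4 0 -0.35 0 0 -7;1 0.3 0 -0.35 0 0 -7;1 0.3 0 -0.35 0 0 -7;1 0 0 -0.35 0 0 -7;1 0 0 -0.35 0 0 -7"

```text
time_s: 6.87
position: [0.4913, 0.0587, 0.1179]
tool_rot: [[-0.472, 0.881, -0.001], [0.881, 0.472, 0.002], [0.002, -0.0, -1.0]]
ft_force: [-3.0, 5.0, 6.3]
grip_width: 0.0471
```

Call:
arm_command:
  rows: "1 0 0 -0.35 0 0 -7;1 0 0 -0.35 0 0 -7;1 0 0 -0.35 0 0 -7;1 0 0 -0.35 0 0 -7;1 0 0 -0.35 0 0 -7"

```text
time_s: 7.28
position: [0.4909, 0.0585, 0.1196]
tool_rot: [[-0.892, 0.451, -0.002], [0.451, 0.892, 0.001], [0.003, 0.0, -1.0]]
ft_force: [-3.9, 5.0, 4.4]
grip_width: 0.047
```

Call:
arm_command:
  rows: "1 0 0 -0.35 0 0 -7;1 0 0 -0.35 0 0 -7;1 0 0 -0.35 0 0 -7;1 0 0 -0.35 0 0 -7;1 0 0 -0.35 0 0 -7"

```text
time_s: 7.7
position: [0.4906, 0.0583, 0.1212]
tool_rot: [[-0.99, -0.142, -0.003], [-0.142, 0.99, 0.001], [0.003, 0.001, -1.0]]
ft_force: [-7.7, 2.1, 3.4]
grip_width: 0.0468
```

```bash
python3 -c "
from h import *
s=readout.observe();print(s['q'].round(1),s['ft_force'].round(1),s['wrist_torque'].round(2),s['position'].round(4))"
```

```text
[  -7.    24.3   94.1    0.    61.7 -105.2] [-7.7  2.1  3.4] [ 0.27  1.2  -0.21] [0.4906 0.0583 0.1212]
```

Call:
arm_command:
  rows: "1 0.4 0 -0.35 0 0 -7;1 0.4 0 -0.35 0 0 -7;1 0 0 -0.35 0 0 -7;1 0 0 -0.35 0 0 -7;1 0 0 -0.35 0 0 -7"

```text
time_s: 8.12
position: [0.4906, 0.0576, 0.1231]
tool_rot: [[-0.729, -0.684, -0.001], [-0.684, 0.729, -0.0], [0.001, 0.001, -1.0]]
ft_force: [-3.3, -0.6, 6.4]
grip_width: 0.0469
```

Call:
arm_command:
  rows: "1 0 0 -0.35 0 0 -7;1 0 0 -0.35 0 0 -7;1 0 0 0 0 0 0;1 0 0 0 0 0 0;1 0 0 0 0 0 0"

```text
time_s: 8.53
position: [0.4913, 0.0576, 0.124]
tool_rot: [[-0.549, -0.836, 0.0], [-0.836, 0.549, -0.0], [-0.0, -0.0, -1.0]]
ft_force: [-0.6, -0.5, 5.7]
grip_width: 0.0471
```

```bash
python3 -c "
from h import *
s=readout.observe();print(s['q'].round(1),s['ft_force'].round(1),s['wrist_torque'].round(2),s['position'].round(4))"
```

```text
[  -7.1   24.1   94.    -0.    61.9 -153.7] [-0.6 -0.5  5.7] [-0.11  0.12  0.03] [0.4913 0.0576 0.124 ]
```

Call:
arm_command:
  rows: "0.4 0 0 0 0 0 0;0.25 0 0 0 0 0 0;0.25 0 0 0 0 0 0;0.25 0 0 0 0 0 0;0.25 0 0 0 0 0 0"

```text
time_s: 8.95
position: [0.491, 0.0577, 0.1236]
tool_rot: [[-0.546, -0.838, -0.0], [-0.838, 0.546, 0.0], [0.0, 0.0, -1.0]]
ft_force: [-0.7, -1.2, 0.2]
grip_width: 0.0643
```

Call:
arm_command:
  rows: "0.25 0 0 0 0 0 7;0.25 0 0 0 0 0 7;0.25 0 0 0 0 0 7;0.25 0 0 0 0 0 7;0.25 0 0 0 0 0 7"

```text
time_s: 9.37
position: [0.4911, 0.0577, 0.1238]
tool_rot: [[-0.93, -0.367, -0.0], [-0.367, 0.93, 0.0], [0.0, 0.0, -1.0]]
ft_force: [-0.5, 0.1, -0.2]
grip_width: 0.064
```

Call:
arm_command:
  rows: "0.25 0 0 0 0 0 7;0.25 0 0 0 0 0 7;0.25 0 0 0 0 0 7;0.25 0 0 0 0 0 7;0.25 0 0 0 0 0 7"

```text
time_s: 9.78
position: [0.4911, 0.0577, 0.1237]
tool_rot: [[-0.973, 0.233, -0.0], [0.233, 0.973, 0.0], [0.0, 0.0, -1.0]]
ft_force: [-0.0, 0.0, 0.3]
grip_width: 0.064
```

Call:
arm_command:
  rows: "0.25 0 0 0 0 0 7;0.25 0 0 0 0 0 7;0.25 0 0 0 0 0 7;0.25 0 0 0 0 0 7;0.25 0 0 0 0 0 7"

```text
time_s: 10.2
position: [0.4911, 0.0576, 0.1238]
tool_rot: [[-0.663, 0.748, -0.0], [0.748, 0.663, 0.0], [0.0, -0.0, -1.0]]
ft_force: [1.1, -0.6, -0.3]
grip_width: 0.0641
```

Call:
arm_command:
  rows: "0.25 0 0 0 0 0 7;0.25 0 0 0 0 0 7;0.25 0 0 0 0 0 7;0.25 0 0 0 0 0 0;0.25 0 0 0 0 0 0"

```text
time_s: 10.62
position: [0.4911, 0.0577, 0.1238]
tool_rot: [[-0.36, 0.933, -0.0], [0.933, 0.36, 0.0], [0.0, -0.0, -1.0]]
ft_force: [0.1, 0.8, 0.4]
grip_width: 0.0638
```

```bash
python3 - <<'E'
from h import *
s=readout.observe();print(s['q'].round(1),s['ft_force'].round(1),s['position'].round(4))
m=eyes.camera_model("wrist")
im=eyes.get_image("wrist")[:,:,::-1];cv2.imwrite("pics/w3.png",im);np.savez("w3.npz",view=m["view"],mtx=m["mtx"])
E
```

```text
[ -7.1  24.1  94.    0.   61.9 -28.2] [0.1 0.8 0.4] [0.4911 0.0577 0.1238]
```

View pics/w3.png

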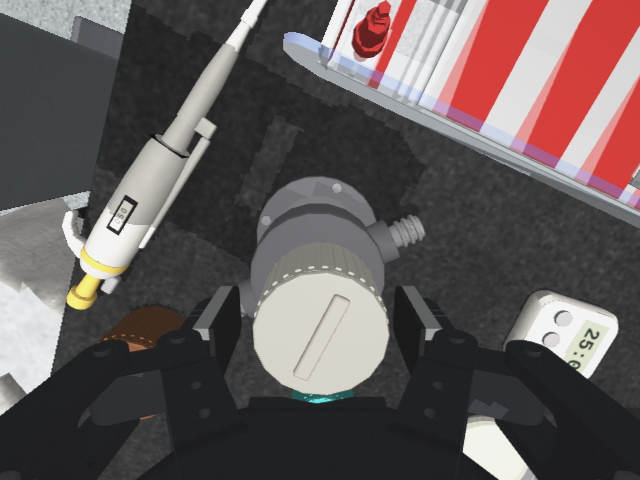

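```bash
python3 - <<'E'
from h import *
m=np.load("w3.npz");im=cv2.imread("pics/w3.png")
M=np.zeros(im.shape[:2],np.uint8);M[265:400,245:393]=((im.min(2)>175)*255)[265:400,245:393]
M=cv2.morphologyEx(M,cv2.MORPH_OPEN,np.ones((7,7)))
k=max(cv2.findContours(M,0,2)[0],key=cv2.contourArea)
h=cv2.convexHull(k);print(cv2.fitEllipse(h))
for z in(.138,.1397):
    P=np.array([ray(m,*p,z)[:2] for p in h[:,0].astype(float)])*1000
    print(z,cv2.fitEllipse(P.astype(np.float32)))
E
```

```text
((320.37078857421875, 333.3497314453125), (121.08944702148438, 134.6470184326172), 88.7189712524414)
0.138 ((491.5331115722656, 58.24015808105469), (46.89339065551758, 47.32203674316406), 14.970402717590332)
0.1397 ((491.1507263183594, 59.18181228637695), (46.17650604248047, 46.598602294921875), 14.968868255615234)
```

The cap has stayed in place at about (0.4915, 0.058), with the TCP centred on it. I'm regripping and turning the rest.

Call:
arm_command:
  rows: "0.35 0 0 0 0 0 0;0.42 0 0 0 0 0 0;0.5 0 0 0 0 0 0;1 0 0 0 0 0 0;1 0 0 0 0 0 0"

```text
time_s: 11.08
position: [0.4912, 0.0576, 0.124]
tool_rot: [[-0.357, 0.934, 0.0], [0.934, 0.357, -0.0], [-0.0, 0.0, -1.0]]
ft_force: [-0.4, -0.1, 2.2]
grip_width: 0.0472
```

Call:
arm_command:
  rows: "1 0 0 0 0 0 0;1 0 0 -0.2 0 0 -4;1 0 0 -0.35 0 0 -7;1 0 0 -0.35 0 0 -7;1 0 0 -0.35 0 0 -7"

```text
time_s: 11.5
position: [0.4914, 0.0576, 0.1252]
tool_rot: [[-0.723, 0.691, 0.001], [0.691, 0.723, 0.0], [-0.001, 0.001, -1.0]]
ft_force: [0.5, 0.0, 3.1]
grip_width: 0.0469
```

Call:
arm_command:
  rows: "1 0 0 -0.35 0 0 -7;1 0 0 -0.35 0 0 -7;1 0 0 -0.35 0 0 -7;1 0 0 -0.35 0 0 -7;1 0 0 -0.35 0 0 -7"

```text
time_s: 11.92
position: [0.4915, 0.0577, 0.127]
tool_rot: [[-0.988, 0.152, 0.001], [0.152, 0.988, 0.0], [-0.001, 0.0, -1.0]]
ft_force: [1.0, 1.1, 2.1]
grip_width: 0.047
```

Call:
arm_command:
  rows: "1 0 0 -0.35 0 0 -7;1 0 0 -0.35 0 0 -7;1 0 0 -0.35 0 0 -7;1 0 0 -0.35 0 0 -7;1 0 0 -0.35 0 0 -7"

```text
time_s: 12.33
position: [0.4914, 0.0578, 0.1288]
tool_rot: [[-0.897, -0.442, 0.001], [-0.442, 0.897, 0.0], [-0.001, -0.0, -1.0]]
ft_force: [0.6, 1.4, 2.6]
grip_width: 0.0471
```

Call:
arm_command:
  rows: "1 0 0 -0.35 0 0 -7;1 0 0 -0.35 0 0 -7;1 0 0 -0.35 0 0 -7;1 0 0 -0.35 0 0 -7;1 0 0 0 0 0 0"

```text
time_s: 12.75
position: [0.4912, 0.0578, 0.1302]
tool_rot: [[-0.585, -0.811, 0.0], [-0.811, 0.585, 0.0], [-0.001, -0.0, -1.0]]
ft_force: [-0.8, 0.5, 3.2]
grip_width: 0.0467
```

```bash
python3 -c "
from h import *
s=readout.observe();print(s['q'].round(1),s['ft_force'].round(1),s['wrist_torque'].round(2),s['position'].round(4))"
```

```text
[  -7.    23.6   93.5    0.    62.9 -151.2] [-0.8  0.5  3.2] [0.18 0.09 0.1 ] [0.4912 0.0578 0.1302]
```

Call:
arm_command:
  rows: "1 0 0 -0.7 0 0 0;1 0 0 -0.8 0 0 0;1 0 0 -1 0 0 0;1 0 0 -1 0 0 0;1 0 0 0 0 0 0"

```text
time_s: 13.17
position: [0.4911, 0.0577, 0.1335]
tool_rot: [[-0.59, -0.808, -0.0], [-0.808, 0.59, 0.0], [-0.0, 0.0, -1.0]]
ft_force: [1.4, 2.2, -1.6]
grip_width: 0.047
```

Free. Lifting straight off.

Call:
arm_command:
  rows: "1 0 0 -5 0 0 0;1 0 0 -8 0 0 0;1 0 0 -12 0 0 0;1 0 0 -20 0 0 0;1 0 0 -20 0 0 0"

```text
time_s: 13.58
position: [0.4908, 0.0573, 0.1997]
tool_rot: [[-0.589, -0.808, -0.001], [-0.808, 0.589, -0.001], [0.001, 0.0, -1.0]]
ft_force: [0.2, -0.8, 0.5]
grip_width: 0.047
```

```bash
python3 - <<'E'
from h import *
import glob
s=readout.observe();print(s['q'].round(1),s['ft_force'].round(1),s['position'].round(4))
R=s['tool_rot'];d=(np.array([.5142,-.1844])-s['position'][:2])*1000
print(R[:2,:2].T@d)
im=eyes.get_image("wrist")[:,:,::-1];t=eyes.get_image("scene")[150:330,250:490,::-1]
cv2.imwrite("pics/w4.png",np.hstack([cv2.resize(im,(400,300)),cv2.resize(t,(400,300))]))
E
```

```text
[  -7.1   18.8   87.7   -0.    73.6 -150.9] [ 0.2 -0.8  0.5] [0.4908 0.0573 0.1997]
[ 181.49676726 -161.40125794]
```

View pics/w4.png

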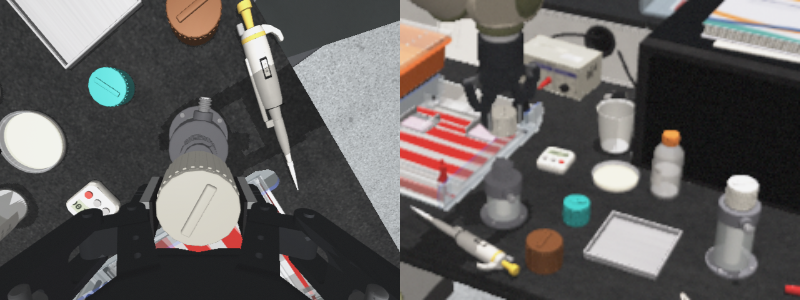

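The cap is held at left (200,205) with the bare neck below it, and the right view shows the tray clear. I'm turning to line up with the tray, which also keeps J6 in range, and then carrying the cap over.

Call:
arm_command:
  rows: "1 0 0 0 0 0 6.8;1 0 0 0 0 0 6.8;1 0 0 0 0 0 6.8;1 0 0 0 0 0 6.8;1 0 0 0 0 0 6.8"

```text
time_s: 14.1
position: [0.4907, 0.0574, 0.1981]
tool_rot: [[-0.942, -0.335, -0.001], [-0.335, 0.942, -0.0], [0.001, -0.0, -1.0]]
ft_force: [-0.2, 0.4, -1.9]
grip_width: 0.0471
```

Call:
arm_command:
  rows: "1 0 0 0 0 0 6.8;1 0 0 0 0 0 6.8;1 0 0 0 0 0 6.4;1 -2 -12 0 0 0 0;1 -2 -22 0 0 0 0"

```text
time_s: 14.52
position: [0.4947, 0.0238, 0.1982]
tool_rot: [[-1.0, -0.004, -0.001], [-0.004, 1.0, 0.0], [0.001, 0.0, -1.0]]
ft_force: [0.2, -0.5, -0.1]
grip_width: 0.0472
```

Call:
arm_command:
  rows: "1 -2.5 -27 0 0 0 0;1 -2.5 -27 0 0 0 0;1 -2.5 -27 0 0 0 0;1 -2.5 -27 0 0 0 0;1 -2.5 -27 0 0 0 0"

```text
time_s: 14.93
position: [0.5069, -0.1137, 0.1982]
tool_rot: [[-1.0, -0.002, -0.001], [-0.002, 1.0, -0.0], [0.001, -0.0, -1.0]]
ft_force: [-0.1, 0.3, -0.3]
grip_width: 0.0471
```

Call:
arm_command:
  rows: "1 -2.5 -27 0 0 0 0;1 -2.5 -22 0 0 0 0;1 -2 -17 0 0 0 0;1 0 -7 0 0 0 0;1 0 0 0 0 0 0"

```text
time_s: 15.35
position: [0.5138, -0.1861, 0.198]
tool_rot: [[-1.0, 0.001, -0.001], [0.001, 1.0, 0.0], [0.001, 0.0, -1.0]]
ft_force: [-0.6, -0.4, -0.3]
grip_width: 0.0469
```

Call:
arm_command:
  rows: "1 0 0 15 0 0 0;1 0 0 25 0 0 0;1 0 0 25 0 0 0;1 0 0 15 0 0 0;1 0 0 0 0 0 0"

```text
time_s: 15.77
position: [0.5127, -0.1827, 0.1156]
tool_rot: [[-1.0, -0.001, -0.006], [-0.001, 1.0, 0.003], [0.005, 0.003, -1.0]]
ft_force: [-0.5, 0.6, -1.0]
grip_width: 0.0472
```

```bash
python3 - <<'E'
from h import *
s=readout.observe();print(s['q'].round(1),s['ft_force'].round(1),s['position'].round(4),s['tool_rot'].round(3).tolist())
im=eyes.get_image("wrist")[:,:,::-1];t=eyes.get_image("top")[190:340,330:530,::-1]
cv2.imwrite("pics/w5.png",np.hstack([cv2.resize(im,(400,300)),cv2.resize(t,(400,300))]))
E
```

```text
[ -32.1   29.    86.4   -0.    64.9 -122.1] [-0.5  0.6 -1. ] [ 0.5127 -0.1827  0.1156] [[-1.0, -0.001, -0.006], [-0.001, 1.0, 0.003], [0.005, 0.003, -1.0]]
```

View pics/w5.png

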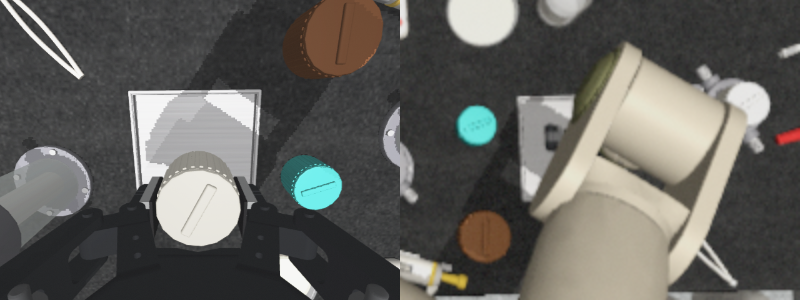

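The left view shows the cap at (197,210) above the tray, with the walls on both sides of the jaws. The top view shows the wrist near the tall housing, so I'm checking the wrist height before lowering further.

```bash
python3 - <<'E'
from h import *
m=eyes.camera_model("scene");V=np.array(m["view"]);K=np.array(m["mtx"])
for z in np.arange(.248,.66,.05):
    p=V@[.232,-.499,z,1];q=K@(p[:3]*[1,-1,-1]);print(round(z,3),(q[:2]/q[2]).round())
im=eyes.get_image("scene")[140:340,330:530,::-1];cv2.imwrite("pics/s6.png",cv2.resize(im,(600,600)))
E
```

```text
0.248 [493. 326.]
0.298 [497. 306.]
0.348 [502. 285.]
0.398 [507. 263.]
0.448 [512. 240.]
0.498 [517. 215.]
0.548 [523. 189.]
0.598 [529. 161.]
0.648 [536. 131.]
```

View pics/s6.png

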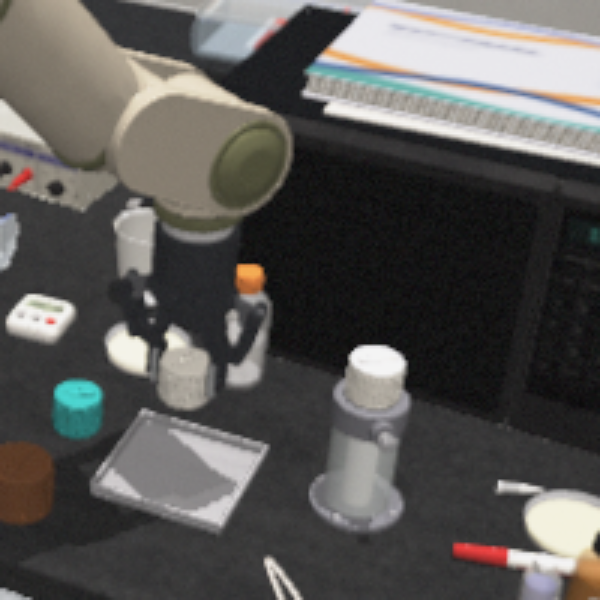

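The scene view shows the wrist well clear of the tall housing. The wrist's underside is about 0.155 m above the TCP, so it will be at about 0.18 m, and it is also off to the side. Lowering.

Call:
arm_command:
  rows: "1 0 0 20 0 0 0;1 0 0 25 0 0 0;1 0 0 20 0 0 0;1 0 0 10 0 0 0;1 0 0 5 0 0 0"

```text
time_s: 16.33
position: [0.5143, -0.1843, 0.0383]
tool_rot: [[-1.0, 0.001, -0.0], [0.001, 1.0, 0.0], [0.0, 0.0, -1.0]]
ft_force: [0.5, -0.8, -0.6]
grip_width: 0.0473
```

Call:
arm_command:
  rows: "1 0 0 0 0 0 0;1 0 0 0 0 0 0;1 0 0 1 0 0 0;1 0 0 1 0 0 0;1 0 0 0 0 0 0"

```text
time_s: 16.75
position: [0.5144, -0.1845, 0.037]
tool_rot: [[-1.0, 0.001, 0.001], [0.001, 1.0, -0.0], [-0.001, -0.0, -1.0]]
ft_force: [0.0, -0.8, -1.4]
grip_width: 0.047
```

Call:
arm_command:
  rows: "1 0 0 2 0 0 0;1 0 0 2 0 0 0;1 0 0 2 0 0 0;1 0 0 1 0 0 0;1 0 0 1 0 0 0"

```text
time_s: 17.17
position: [0.5142, -0.1844, 0.0283]
tool_rot: [[-1.0, 0.002, -0.0], [0.002, 1.0, 0.0], [0.0, 0.0, -1.0]]
ft_force: [0.1, -0.0, -1.0]
grip_width: 0.0472
```

Call:
arm_command:
  rows: "1 0 0 0.7 0 0 0;1 0 0 0.7 0 0 0;1 0 0 0.6 0 0 0;1 0 0 0 0 0 0;1 0 0 0 0 0 0"

```text
time_s: 17.58
position: [0.5142, -0.1844, 0.0265]
tool_rot: [[-1.0, 0.002, 0.0], [0.002, 1.0, 0.0], [-0.0, 0.0, -1.0]]
ft_force: [0.1, 0.4, -0.4]
grip_width: 0.047
```

Call:
arm_command:
  rows: "1 0 0 0.5 0 0 0;1 0 0 0.5 0 0 0;1 0 0 0 0 0 0;1 0 0 0 0 0 0"

```text
time_s: 17.92
position: [0.5144, -0.1844, 0.0259]
tool_rot: [[-1.0, 0.001, 0.001], [0.001, 1.0, -0.0], [-0.001, -0.0, -1.0]]
ft_force: [-1.2, 0.3, 5.1]
grip_width: 0.0473
```

Call:
arm_command:
  rows: "1 0 0 0.5 0 0 0;1 0 0 0.5 0 0 0;1 0 0 0 0 0 0;1 0 0 0 0 0 0"

```text
time_s: 18.25
position: [0.5144, -0.1844, 0.0259]
tool_rot: [[-1.0, 0.001, 0.001], [0.001, 1.0, -0.001], [-0.001, -0.001, -1.0]]
ft_force: [-4.1, 3.0, 16.5]
grip_width: 0.0469
```

Touchdown at 0.0259 as predicted. I'm easing off, opening and rising.

Call:
arm_command:
  rows: "1 0 0 -0.8 0 0 0;1 0 0 0 0 0 0;0.42 0 0 0 0 0 0;0.3 0 0 0 0 0 0;0.25 0 0 0 0 0 0"
  squeeze: 20

```text
time_s: 18.67
position: [0.5142, -0.1844, 0.025]
tool_rot: [[-1.0, 0.002, -0.0], [0.002, 1.0, 0.0], [0.0, 0.0, -1.0]]
ft_force: [-0.4, 0.4, 0.0]
grip_width: 0.0639
```

Call:
arm_command:
  rows: "0.22 0 0 0 0 0 0;0.22 0 0 0 0 0 0;0.22 0 0 -3 0 0 0;0.22 0 0 -10 0 0 0;0.22 0 0 -20 0 0 0"

```text
time_s: 19.08
position: [0.5134, -0.1839, 0.0577]
tool_rot: [[-1.0, 0.002, -0.003], [0.002, 1.0, 0.002], [0.003, 0.002, -1.0]]
ft_force: [-1.2, -0.4, 0.1]
grip_width: 0.0666
```

Call:
arm_command:
  rows: "0.22 0 0 -30 0 0 0;0.22 0 0 -30 0 0 0;0.22 0 0 -30 0 0 0;0.22 0 0 -10 0 0 0;0.22 0 0 0 0 0 0"

```text
time_s: 19.5
position: [0.5151, -0.1849, 0.1616]
tool_rot: [[-1.0, 0.001, 0.005], [0.001, 1.0, -0.003], [-0.005, -0.003, -1.0]]
ft_force: [1.3, -0.8, -0.7]
grip_width: 0.0668
```

```bash
python3 - <<'E'
from h import *
s=readout.observe();print(s['q'].round(1),s['ft_force'].round(1),s['position'].round(4),s['grip_width'])
m=eyes.camera_model("wrist");im=eyes.get_image("wrist")[:,:,::-1];np.savez("w7.npz",**m)
t=eyes.get_image("scene")[200:320,330:490,::-1]
cv2.imwrite("pics/w7full.png",im);cv2.imwrite("pics/w7.png",np.hstack([cv2.resize(im,(400,300)),cv2.resize(t,(400,300))]))
E
```

```text
[ -32.1   25.9   83.     0.    70.7 -122.1] [ 1.3 -0.8 -0.7] [ 0.5151 -0.1849  0.1616] 0.06677045100981374
```

View pics/w7.png

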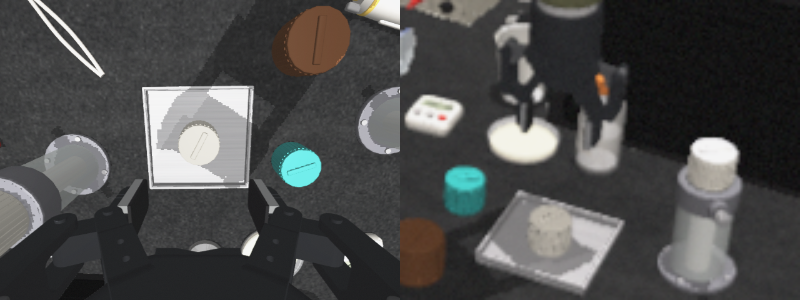

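The cap stands upright near the middle of the tray, at (199,145) in the wrist view and (548,230) in the scene view, and the gripper is clear. I'm letting it settle and handing in.

Call:
arm_command:
  rows: "0.22 0 0 0 0 0 0;0.22 0 0 0 0 0 0;0.22 0 0 0 0 0 0"

```text
time_s: 19.85
position: [0.5139, -0.1842, 0.1571]
tool_rot: [[-1.0, 0.002, -0.002], [0.002, 1.0, 0.001], [0.002, 0.001, -1.0]]
ft_force: [0.1, 0.3, -0.2]
grip_width: 0.0669
```

```bash
python3 -c "
from rig import env
print(env.close_job())"
```

```text
the job is handed in; nothing more can be done
None
```

The short housing is open. I unscrewed its cap in two strokes, about 437° in all, letting it rise with the thread. I then lifted it off while gripped, set it down in the drip tray and handed the job in at about 20 s; no verdict is reported.

- **Forces:** The readings between moves stayed under about 10 N sideways while unscrewing. The highest was 16.5 N pressing down at touchdown in the tray.
- **Final pictures:** The cap stands upright, skirt down and close to the tray's centre by eye. I did not measure its final position or tilt. The gripper is clear, and the tall housing and timer look undisturbed; the bottle was partly hidden behind the gripper.
- **Small disagreement:** The side force during the first stroke pointed to a cap axis about 1 mm off my first camera estimate. I corrected it on the way, and no check failed.

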